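# Close the paint-fume extractor after a filter change and set its fan

### The job

The filter of the bench-top fume extractor has just been changed. Hang the louvred intake cover back on the extractor, both of its hinge knuckles fully down over their two pins and the cover lying flat on the deck; set it down gently, do not drop it. Then turn the fan selector clockwise to the fifth click from off, without disturbing the paint jar, the brush tin and the old filter.

Things in the scene. Friction and masses are not known exactly. Their poses are not given: they have to be found in the camera images.
- extractor: bench-top fume extractor, a grey box 250 x 340 x 90 mm, fixed to the table. Origin: centre of its underside; x to its back (hinge side), y to its left, z up. In its flat deck (90 mm high) is a filter well 170 x 170 mm, 12 mm deep, with a white pleated filter. On its right end (y -170 to -56 mm) is a black control console, its top 105 mm above the table.
- cover: loose louvred steel intake cover, 0.3 to 0.6 kg, 200 x 200 x 18 mm with a rim all round, a black bow handle and two knuckles on its back edge (+x). Starts flat on the table. Origin: centre of its underside; x to its back, y to its left, z up. Each knuckle: an ear 18 mm wide (y), reaching back to x 124 mm, with a slot open below, 12 mm wide (x), 14.5 mm high, lips rounded.
- cover_handle (a point): centre of the cover's handle bar, 54 mm above the cover's origin. The bar runs along the cover's y, 114 mm long, on two posts 100 mm apart (12 mm thick); it is 14 mm wide (x) and 13 mm high, with 30 mm of free height under it.
- knuckle_left (a point): the place in the cover's left knuckle slot where the pin's centre lies when the cover is home: x 112, y +70, z 9 mm from the cover's origin
- knuckle_right (a point): the same for the right knuckle: x 112, y -70, z 9 mm from the cover's origin
- pin_left (a point): left hinge pin: a level steel pin 8 mm thick, 27 mm long along the extractor's y, its centre 9 mm above the deck, at x +100, y +125 mm of the extractor. Its left end sits in a steel lug 6 mm thick, 17 mm high; its right end is free. This point is where the middle of the knuckle belongs; it has 3 mm of play to the lug.
- pin_right (a point): right hinge pin, the mirror image of the left one, at x +100, y -15 mm of the extractor; its lug is on its right
- selector_axis (a point): on the vertical axis of the fan selector, at mid-height of its bar: 125 mm above the table, x -15, y -112 mm of the extractor. On the console lies its steel skirt (radius 29 mm, 8 mm high); on that a black bar handle 14 mm wide, from 26 mm behind the axis to 28 mm ahead of it, 8 to 32 mm above the console.
- pointer_tip (a point): tip of the selector's pointer, a nose 8 mm wide on the front end of the bar, 35 mm from the axis, at mid-height of the bar; a white line runs along its top. Marks round the dial show off (longer mark) and the six clicks.
- selector (a joint): selector angle in rad, clockwise seen from above. 0 = off (end stop): pointer along the extractor's +y. Six clicks follow, 30 degrees (0.524 rad) apart; the fifth is 2.618, pointer 60 degrees clockwise of the extractor's +x. Leaving a position takes about 0.15 N m; past half-way it snaps by itself into the next. It starts at off, click 1 or click 2.
- paint_jar: copper-brown paint jar with a black lid, 72 mm thick, 105 mm high, loose; origin at the centre of its underside. Leave it alone.
- brush_tin: steel tin with brushes, 76 mm thick, tin 100 mm high, brushes up to about 195 mm, loose; origin at the centre of its underside. Leave it alone.
- old_filter: the used filter, a flat panel 165 x 165 x 24 mm, loose on the table; origin at the centre of its underside. Leave it alone.
- cover_home (a point): centre of the filter well at deck height, x -12, y +55, z +90 mm of the extractor: here lies the cover's origin when the cover is home, with its axes along those of the extractor

How it is judged (in metres and radians):
On the way, in this order (a step that is already met when the one before it is completed fails the run):
1. the cover hangs with both knuckles down over their pins, flat on the deck and let go of (distance between knuckle_left and pin_left below 0.006 m and distance between knuckle_right and pin_right below 0.006 m and angle between cover's own z axis and vertical below 0.03 rad and contact force between the fingers and cover below 0.2 N), for 0.3 s.
2. the selector stands in its fifth click (value of joint selector between 2.53 and 2.71 rad), for 0.3 s.
At the end, for the whole second after the job is handed in: Both knuckles within 6 mm of their home on the pins, the cover flat (within 1.7 degrees) and at rest, the selector at rest in its fifth click from off (within 5 degrees) (all of step 2 and distance between knuckle_left and pin_left below 0.006 m and distance between knuckle_right and pin_right below 0.006 m and angle between cover's own z axis and vertical below 0.03 rad and linear speed of cover below 0.02 m/s and velocity of joint selector between -0.05 and 0.05 rad/s); the robot touches nothing.
It fails at once if the cover is dropped (falls free of the fingers faster than 0.4 m/s, about 8 mm) or slammed onto the extractor (more than 150 N) ((contact force between the fingers and cover below 0.2 N and linear speed of cover above 0.4 m/s) or contact force between cover and extractor above 150 N).
It fails at once if the paint jar, the brush tin or the old filter is shifted by more than 30 mm (distance of any of paint_jar, brush_tin, old_filter from where it was at the start of the episode above 0.03 m).
It fails at once if the paint jar or the brush tin is tipped by more than 0.3 rad (angle between any of paint_jar, brush_tin's own z axis and vertical above 0.3 rad).
It also fails if it takes over 72 s, if anything falls off the work surface, if the arm or the gripper's body presses on something with over 40 N, if the wrist force passes 120 N, or if a joint passes its speed limit or range.

### The arm

A 6-joint arm with a two-finger parallel gripper is mounted at the origin on the work surface. World frame = base frame: x ahead of the robot, y to its left, z up, the work surface at z = 0. Lengths are in m, angles in degrees, forces in N, time in s.
With the tool pointing down it reaches from about 0.4 to 0.825 m from the base axis. Payload 7 kg.
Tool frame: the origin (TCP) lies at the very end of the fingers, on their centre line; the grasp point (between the pads) lies 19 mm behind it; x points along the fingers, z is the direction in which the jaws open and shut, and the axes are right-handed (so a half turn about x gives the same grasp; the last joint's range is limited). The gripper opens to 88 mm and grips with 3 to 60 N. Pads are 19 mm wide; open, the fingers measure 130 mm over their backs; the gripper's body (78 mm by 193 mm) begins 47 mm behind the grasp point.
Start: joints at [86.408, 20.546, 0.682, 0, -70.136, -16.507], TCP at [0.232, 0.634, 0.227] pointing down, gripper open.
Joint ranges: [-176.03, 176.03], [-82.01, 121.73], [-58.28, 71.71], [-173.87, 95.51], [-174.79, -0.11], [-173.66, 173.66]. Speed limits (degrees/s): [136.94, 136.94, 172.46, 180, 180, 180].

### API

Orientations are given as [roll, pitch, yaw] about the fixed x, y, z axes, in that order (R = Rz(yaw) Ry(pitch) Rx(roll)).
In Python, from plant import * gives the robot as it stands.
- The arm moves only by the tool arm_command, never from a script. Its argument "commands" is one flat list of numbers, 5 for each row, row after row: the shift along the tool's x, y, z in mm, then the turn about the tool's x in degrees, then the opening in per cent of the stroke, from 0 (shut) to 100 (fully open). A call has 1 to 5 rows; each row shifts and turns the pose as measured when the row begins, along the tool's axes as they then stand; what a row does not reach is not made up. A row lasts 1/8 s, in which the tool goes at most 62.5 mm and 10.7 degrees, less where a joint would pass 70% of its speed; a pose out of reach is approached as far as the arm can. A call is refused whole if a number of a shift passes 62.5 or a number of a turn 10.7, either way. A call with a gripper value outside its range is refused whole. The fingers move at their own pace and stop on an object; the grip force is fixed at half the most. Time passes only in rows, so rows that do not move let the fingers close. It gives the time, the measured TCP pose, the force and the opening at its end, in the units of the state.
- get_obs(): the state, without advancing time (a new reading comes with each control period).
- snapshot(name): name is "scene" or "top"; returns a dict with "frame" (400x640x3 uint8, blue, green, red), "fov_y" (degrees; the focal length in pixels is half the picture's height over the tangent of half this angle, whatever the lens; pixels are square), "cx", "cy" (the principal point, pixels), "dist" ([k1, k2, p1, p2, k3] as OpenCV has them; the pictures are not rectified), "world_to_cam" (4x4, takes a point from world to camera coordinates). Camera axes: x right, y up, looking along -z (the intrinsics and any distortion apply to the point x, -y, -z); pixel columns grow to the right and rows downward; lengths in m; the calibration is good to about 2 mm. A picture is of the moment at which its call begins. There is no depth.
- close_job(): hands the job in, once; it reports no verdict.
The state is a dict: "clock": time; "joint_pos": joint angles; "qvel": joint speeds; "tau": joint torques, N m; "tool_pos": TCP position; "orientation": TCP orientation; "force": force on the tool from outside, world axes, zero at the start; "moment": the same for the moment, N m; "opening": finger opening in m.
Only numpy, scipy, OpenCV 4.12 (cv2) and the standard library are available. Lean on these libraries where they do the work, as an engineer would, in place of code of your own. Each camera call takes 0.05 s, during which the arm holds its last target. There are 200 camera calls.

## Working session

There is one attempt and no reset: what is moved stays moved. The work goes in short steps, Python scripts to look and compute and a tool call to move; the robot and the scene stay as the last step left them, time stands still between calls to the robot, and variables do not carry over. Pictures are saved under pics/ and viewed, about 8 in all and at most 12, crops included, and the job is handed in when it is done.

Besides the shell and the picture viewer there is one more tool, called after "Call:" as name(argument=value, ...) on one line, values as JSON. arm_command: Moves the arm, as the interface text tells. Its arguments: {"type":"object","properties":{"commands":{"type":"array"}},"required":["commands"]}

```bash
mkdir -p pics; ls
cat > h.py <<'E'
from plant import *
import numpy as np, cv2
from scipy.spatial.transform import Rotation as R
def snap(n,f):
    s=snapshot(n); cv2.imwrite(f'pics/{f}.png',s['frame']); np.save(f'pics/{f}.npy',s,allow_pickle=True); return s
def load(f): return np.load(f'pics/{f}.npy',allow_pickle=True).item()
def K(s):
    f=200/np.tan(np.radians(s['fov_y']/2)); return np.array([[f,0,s['cx']],[0,f,s['cy']],[0,0,1.]])
F=np.diag([1,-1,-1,1.])
def ray(s,uv,z):
    p=cv2.undistortPoints(np.array(uv,float).reshape(-1,1,2),K(s),np.array(s['dist'],float)).reshape(-1,2)
    T=np.linalg.inv(F@s['world_to_cam']); d=np.c_[p,np.ones(len(p))]@T[:3,:3].T; o=T[:3,3]
    return o+d*((np.broadcast_to(z,len(p))-o[2])/d[:,2])[:,None]
def proj(s,P):
    T=F@np.array(s['world_to_cam']); 
    return cv2.projectPoints(np.array(P,float).reshape(-1,1,3),cv2.Rodrigues(T[:3,:3])[0],T[:3,3],K(s),np.array(s['dist'],float))[0].reshape(-1,2)
E
python3 - <<'E'
from h import *
a=snap('scene','s0');b=snap('top','t0')
for s in(a,b): print(s['fov_y'],s['cx'],s['cy'],s['dist'],np.linalg.inv(F@s['world_to_cam'])[:3,3])
print(get_obs())
for n in('s0','t0'):
    cv2.imwrite(f'pics/{n}b.png',cv2.resize(cv2.imread(f'pics/{n}.png'),(800,500),interpolation=cv2.INTER_CUBIC))
E
```

```text
pics
43.92437652905825 317.61412515420557 195.16003751772382 [0.03994977 0.         0.         0.         0.        ] [ 1.58954466 -0.2636672   1.499884  ]
52.316619307757435 325.0227252443247 196.12777652967353 [-0.03008583  0.          0.          0.          0.        ] [0.41646006 0.04499548 1.4116625 ]
{'clock': 0.1, 'joint_pos': array([ 8.64070290e+01,  2.05870094e+01,  6.39282918e-01, -1.73007967e-02,
       -7.01346057e+01, -1.65075674e+01]), 'qvel': array([-0.0560158 ,  0.01559129,  0.11545946,  0.10791273,  0.04531892,
        0.01959285]), 'tau': array([-2.35283667e-03, -5.84165418e+01,  2.93753135e+01,  7.01557294e+00,
        1.01927260e-02, -4.51185815e-05]), 'tool_pos': array([0.23184726, 0.63347897, 0.22572334]), 'orientation': array([   5.33405567,   89.91607617, -104.77237343]), 'force': array([-1.07803906, -0.18214748,  0.06807621]), 'moment': array([ 0.05132658, -0.007199  ,  0.01053525]), 'opening': 0.08723028007536184}
```

View pics/t0b.png

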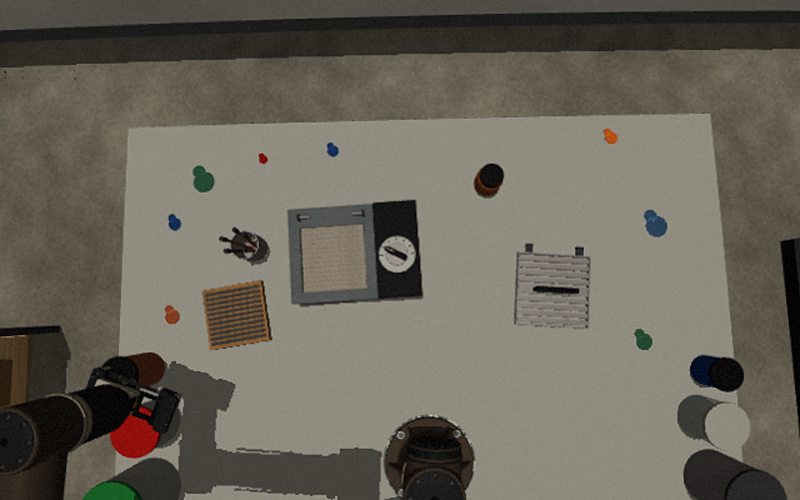

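View pics/s0b.png

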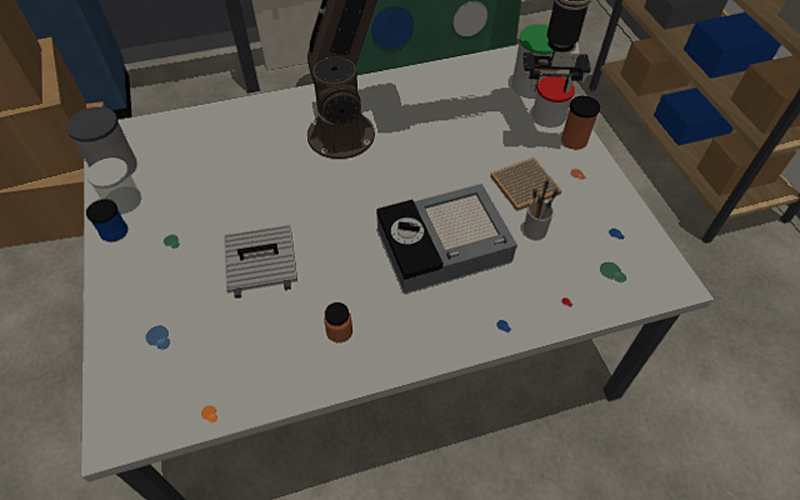

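The top view shows the extractor near (355,250) with its back facing away from the robot. The cover is near (552,290) with its knuckles also facing away. The jar is at (489,180), the tin at (245,245) and the old filter at (237,315). Next I'll enlarge both objects.

Run:
```python
from h import *
im=cv2.imread('pics/t0.png')
c=cv2.resize(im[155:250,225:345],None,fx=6,fy=6,interpolation=cv2.INTER_CUBIC);cv2.imwrite('pics/c1.png',cv2.convertScaleAbs(c,alpha=1.4))
c=cv2.resize(im[185:270,400:485],None,fx=7,fy=7,interpolation=cv2.INTER_CUBIC);cv2.imwrite('pics/c2.png',cv2.convertScaleAbs(c,alpha=1.2))
```

```text
(no output)
```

View pics/c1.png

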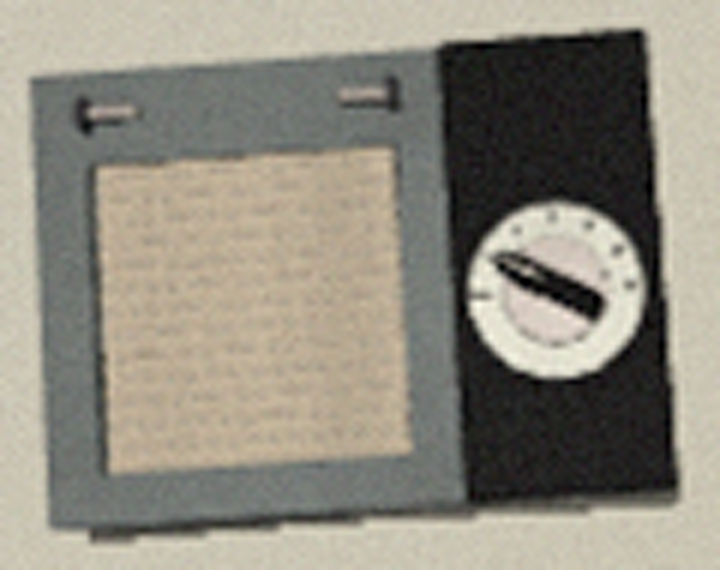

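View pics/c2.png

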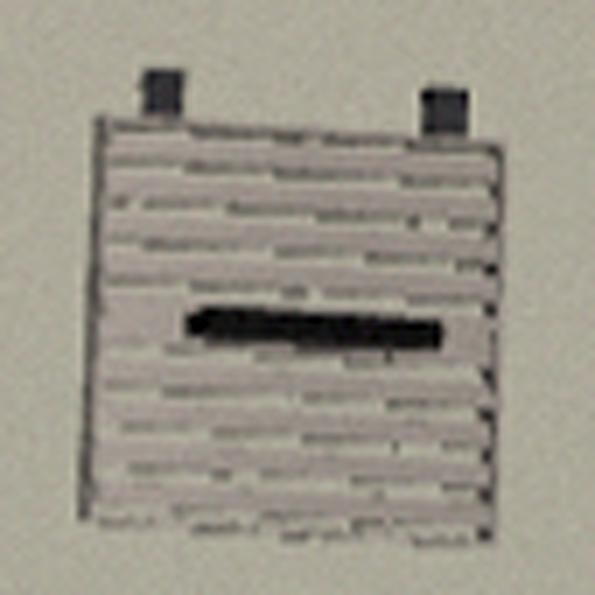

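```bash
cat >> h.py <<'E'
from scipy.optimize import least_squares
def fit(s,M,uv,x0,z0=0.):
    M=np.array(M,float)/1000; uv=np.array(uv,float)
    def W(p): c,n=np.cos(p[2]),np.sin(p[2]); return M@np.array([[c,n,0],[-n,c,0],[0,0,1]])+[p[0],p[1],z0]
    r=least_squares(lambda p:(proj(s,W(p))-uv).ravel(),x0,loss='soft_l1')
    return r.x,(proj(s,W(r.x))-uv)
def up(uv,k,ox,oy): return (np.array(uv,float)+.5)/k-.5+[ox,oy]
E
python3 - <<'E'
from h import *
s=load('t0'); np.set_printoptions(precision=3,suppress=True)
M=[(125,170,90),(-125,170,90),(125,-170,105),(-125,-170,105),(73,140,90),(73,-30,90),(-97,-30,90),(-97,140,90),(-15,-112,113),(100,111.5,99),(100,-1.5,99)]
uv=up([(31,77),(50,527),(645,32),(677,490),(93,163),(395,147),(413,453),(107,475),(553,290),(136,112),(339,96)],6,225,155)
p,e=fit(s,M,uv,[.7,.1,0]); print('ext',p,np.degrees(p[2]));print(e.T)
M=[(100,100,18),(100,-100,18),(-100,-100,18),(-100,100,18),(0,57,60),(0,-57,60),(124,70,18),(124,-70,18)]
uv=up([(103,118),(502,145),(490,543),(88,520),(187,323),(442,335),(165,70),(445,89)],7,400,185)
q,e=fit(s,M,uv,[.6,-.35,0]); print('cov',q,np.degrees(q[2]));print(e.T)
np.save('fit0.npy',[p,q])
# check in scene view
b=load('s0')
im=cv2.resize(b['frame'],None,fx=4,fy=4,interpolation=cv2.INTER_CUBIC)
def W(p,M): c,n=np.cos(p[2]),np.sin(p[2]); return np.array(M)/1000@np.array([[c,n,0],[-n,c,0],[0,0,1]])+[p[0],p[1],0]
for M,p_ in(([(125,170,90),(-125,170,90),(125,-170,105),(-125,-170,105),(-15,-112,137),(100,125,99),(100,-15,99)],p),([(100,100,18),(100,-100,18),(-100,-100,18),(-100,100,18),(0,57,60),(0,-57,60),(124,70,0),(124,-70,0)],q)):
    for u,v in proj(b,W(p_,M)): cv2.drawMarker(im,(int(u*4+1.5),int(v*4+1.5)),(0,0,255),cv2.MARKER_CROSS,14,1)
c=im[570:990,680:1700]; cv2.imwrite('pics/c3.png',cv2.convertScaleAbs(cv2.resize(c,(800,330)),alpha=1.4))
E
```

```text
ext [0.559 0.184 0.04 ] 2.27194117792526
[[-0.108 -0.397  0.289  0.169 -0.786  0.442  0.317 -1.017  0.513 -0.189
   0.399]
 [-0.327  0.654 -0.422 -0.025  0.278 -0.401  0.364  0.06   0.04  -0.34
   0.09 ]]
cov [ 0.448 -0.35  -0.092] -5.262615281568649
[[-0.474  0.347  0.494 -0.835  1.893 -0.286 -0.374  0.024]
 [-0.558 -0.589  1.126  0.578 -0.38   0.156 -0.029 -0.066]]
```

View pics/c3.png

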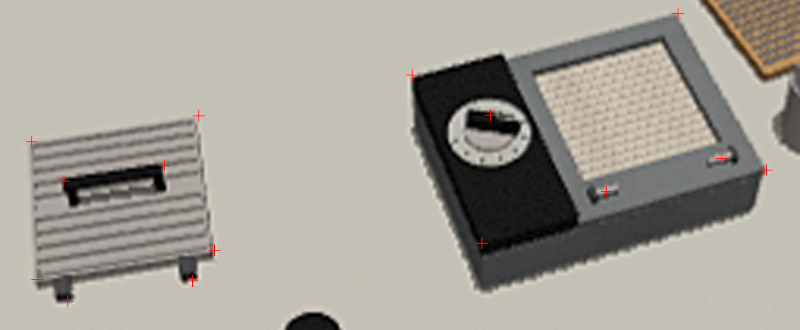

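```bash
cat >> h.py <<'E'
def Rt(o): return R.from_euler('xyz',o['orientation'],degrees=True)
def zyaw(r): z=r.apply([0,0,1]); return np.degrees(np.arctan2(z[1],z[0]))
def plan(wps,yaw,step=58,tstep=10.5,n=5,op=100):
    """wps: world xyz list; prints rows from the measured pose"""
    o=get_obs(); p=o['tool_pos'].copy(); r=Rt(o); i=0; rows=[]
    print('t %.2f pos %s zyaw %.2f tilt %.2f'%(o['clock'],np.round(p,4),zyaw(r),np.degrees(np.arccos(-r.apply([1,0,0])[2]))),'F',np.round(o['force'],1),'op %.4f'%o['opening'],'j',np.round(o['joint_pos'],0))
    while len(rows)<n:
        d=(np.array(wps[i])-p)*1000
        while np.linalg.norm(d)<15 and i<len(wps)-1: i+=1; d=(np.array(wps[i])-p)*1000
        L=np.linalg.norm(d); d*=min(1,step/max(L,1e-9))
        dy=(yaw-zyaw(r)+180)%360-180; t=np.clip(-dy,-tstep,tstep)
        l=np.round(r.inv().apply(d),1); t=round(t,1); rows.append([*l,t,op])
        p=p+r.apply(l)/1000; r=r*R.from_euler('x',t,degrees=True)
    print(', '.join('%g'%v for w in rows for v in w)); print('end',np.round(p,3),zyaw(r))
E
python3 - <<'E'
from h import *
s=load('t0'); print(ray(s,[(245*.8,245*.8),(489*.8,180*.8),(270*.8,282*.8)],[.1,.105,.024]))
plan([(.36,.52,.33),(.53,.3,.33),(.58,0,.3),(.448,-.35,.2)],174.74)
E
```

```text
[[ 0.5822572   0.46622793  0.1       ]
 [ 0.73735294 -0.17539279  0.105     ]
 [ 0.48830897  0.42072764  0.024     ]]
t 0.10 pos [0.2318 0.6335 0.2257] zyaw -110.11 tilt 0.08 F [-1.1 -0.2  0.1] op 0.0872 j [ 86.  21.   1.  -0. -70. -17.]
-30.1, 46.1, 18.1, 10.5, 100, -30.1, 48.6, 9.4, 10.5, 100, -30.2, 49.5, 0.4, 10.5, 100, -13.8, 22.4, -3.9, 10.5, 100, 0.1, 57.2, -9.9, 10.5, 100
end [0.396 0.474 0.33 ] -162.60645680726816
```

Call:
arm_command(commands=[-30,46,18,10.5,100,-30,48.6,9.4,10.5,100,-30,49.5,0.4,10.5,100,-14,22.4,-4,10.5,100,0,57,-10,10.5,100])

```text
clock: 0.72
tool_pos: [0.3959, 0.4705, 0.3295]
orientation: [60.9, 89.5, -102.8]
force: [1.2, -0.4, 0.1]
opening: 0.0878
```

Run:
```python
from h import *
plan([(.53,.3,.33),(.58,0,.3),(.448,-.35,.2)],174.74,step=61)
```

```text
t 0.72 pos [0.3959 0.4705 0.3295] zyaw -163.62 tilt 0.48 F [ 1.2 -0.4  0.1] op 0.0878 j [ 68.  13.   3.   0. -81. -52.]
0.2, 56.6, -22.7, 10.5, 100, 0.2, 51.6, -32.6, 10.5, 100, 0.1, 44.8, -41.4, 0.6, 100, 0.1, 24.6, -23.3, 0, 100, 6.5, 58.7, -15.4, 0, 100
end [0.54  0.24  0.324] 174.7801543077505
```

Call:
arm_command(commands=[0,56.6,-22.7,10.5,100,0,51.6,-32.6,10.5,100,0,44.8,-41.4,0.6,100,0,24.6,-23.3,0,100,6.5,58.7,-15.4,0,100])

```text
clock: 1.35
tool_pos: [0.5419, 0.2328, 0.3229]
orientation: [74.0, 89.4, -112.1]
force: [0.2, -0.1, 0.0]
opening: 0.0875
```

Run:
```python
from h import *
plan([(.58,0,.3),(.448,-.35,.2)],174.74,step=61,n=10)
```

```text
t 1.35 pos [0.5419 0.2328 0.3229] zyaw 173.98 tilt 0.60 F [ 0.2 -0.1  0. ] op 0.0875 j [ 42.  10.  -1.   0. -79. -48.]
6.4, 58.5, -16, -0.8, 100, 6.4, 58.7, -15.2, 0, 100, 6.5, 58.7, -15.3, 0, 100, 5.7, 52, -13.5, 0, 100, 16.4, 56.6, 15.6, 0, 100, 16.4, 56.6, 15.7, 0, 100, 16.3, 56.7, 15.6, 0, 100, 16.4, 56.6, 15.7, 0, 100, 16.3, 56.7, 15.6, 0, 100, 16.4, 56.6, 15.7, 0, 100
end [ 0.455 -0.331  0.205] 174.7777898272358
```

Call:
arm_command(commands=[6.4,58.5,-16,-0.8,100,6.4,58.7,-15.2,0,100,6.5,58.7,-15.3,0,100,5.7,52,-13.5,0,100,16.4,56.6,15.6,0,100])

```text
clock: 1.98
tool_pos: [0.5599, -0.0635, 0.2818]
orientation: [66.0, 89.3, -119.2]
force: [-1.5, -0.7, -0.7]
opening: 0.0873
```

Call:
arm_command(commands=[16.4,56.6,15.7,0,100,16.3,56.7,15.6,0,100,16.4,56.6,15.7,0,100,16.3,56.7,15.6,0,100,16.4,50,13,0,100])

```text
clock: 2.6
tool_pos: [0.4543, -0.3396, 0.2004]
orientation: [59.9, 89.3, -125.3]
force: [0.7, -0.8, -0.1]
opening: 0.0875
```

Run:
```python
from h import *
plan([(.448,-.350,.12),(.448,-.350,.034)],174.74,step=35,n=7)
```

```text
t 2.60 pos [ 0.4543 -0.3396  0.2004] zyaw 174.85 tilt 0.71 F [ 0.7 -0.8 -0.1] op 0.0875 j [-17.  12. -16.   1. -63.  11.]
34.7, 4.3, 2.1, 0.1, 100, 34.7, 4.3, 2.1, 0, 100, 35, 0.2, 0, 0, 100, 35, 0.2, 0.1, 0, 100, 27.2, 0.1, 0, 0, 100, -0, 0, 0, 0, 100, -0, 0, 0, 0, 100
end [ 0.448 -0.35   0.034] 174.74764994579692
```

Call:
arm_command(commands=[35,4.3,2.1,0,100,35,4.3,2.1,0,100,35,0,0,0,100,35,0,0,0,100,20,0,0,0,100])

```text
clock: 3.22
tool_pos: [0.4445, -0.3537, 0.0347]
orientation: [54.5, 89.3, -131.1]
force: [0.6, -0.4, 0.6]
opening: 0.0877
```

Run:
```python
from h import *
plan([(.448,-.350,.034)],174.74,step=35,n=2)
a=snap('top','t1')
u=proj(a,[.448,-.35,.054])[0].astype(int);print(u)
c=a['frame'][u[1]-45:u[1]+45,u[0]-50:u[0]+50]; c=cv2.resize(c,None,fx=6,fy=6,interpolation=cv2.INTER_CUBIC)
b=snap('scene','s1');v=proj(b,[.448,-.35,.054])[0].astype(int)
d=cv2.resize(b['frame'][v[1]-55:v[1]+35,v[0]-40:v[0]+40],None,fx=6,fy=6,interpolation=cv2.INTER_CUBIC)[:540]
cv2.imwrite('pics/c4.png',cv2.resize(cv2.convertScaleAbs(np.hstack([c,d]),alpha=1.4),None,fx=.72,fy=.72))
```

```text
t 3.23 pos [ 0.4445 -0.3537  0.0347] zyaw 174.41 tilt 0.73 F [ 0.6 -0.4  0.6] op 0.0877 j [-18.  22. -26.   1. -42.  12.]
0.7, -4, -3.2, -0.3, 100, -0, -0, 0, -0, 100
end [ 0.448 -0.35   0.034] 174.70882670644139
[444 231]
```

View pics/c4.png

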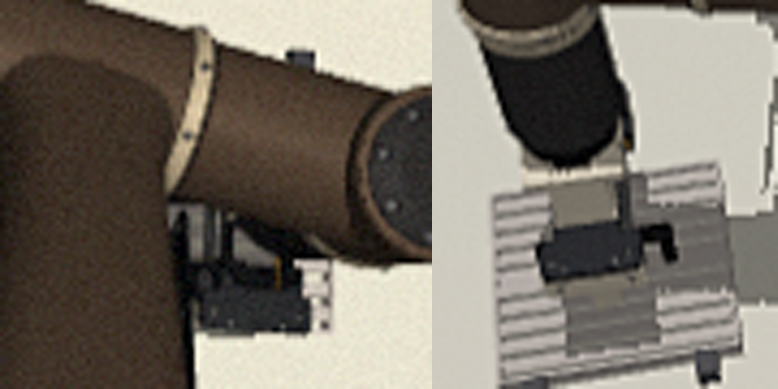

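The handle is between the fingers: its end shows at (655,240) in the right half. I'll centre the gripper and close it.

Call:
arm_command(commands=[1,-4,-3,-0.3,100,0,0,0,0,0,0,0,0,0,0,0,0,0,0,0,0,0,0,0,0])

```text
clock: 3.95
tool_pos: [0.4495, -0.35, 0.0366]
orientation: [66.1, 89.3, -119.1]
force: [-0.4, -0.2, -0.1]
opening: 0.0528
```

Call:
arm_command(commands=[0,0,0,0,0,0,0,0,0,0,-10,0,0,0,0,-20,0,0,0,0,-30,0,0,0,0])

```text
clock: 4.58
tool_pos: [0.4483, -0.3489, 0.0971]
orientation: [46.4, 89.2, -138.9]
force: [0.7, 0.2, -0.1]
opening: 0.0041
```

I lifted too early: the fingers were still closing and missed the bar, so I'll reopen and go down again.

Call:
arm_command(commands=[-20,0,0,0,60,0,0,0,0,60,0,0,0,0,60,0,0,0,0,60,0,0,0,0,60])

```text
clock: 5.2
tool_pos: [0.449, -0.349, 0.1199]
orientation: [58.2, 89.3, -127.0]
force: [0.1, -0.1, 0.4]
opening: 0.0479
```

Run:
```python
from h import *
plan([(.448,-.350,.034)],174.74,step=30,n=4)
b=snap('scene','s2');v=proj(b,[.448,-.35,.054])[0].astype(int)
d=cv2.resize(b['frame'][v[1]-45:v[1]+45,v[0]-50:v[0]+50],None,fx=6,fy=6,interpolation=cv2.INTER_CUBIC)[:540]
cv2.imwrite('pics/c5.png',cv2.convertScaleAbs(d,alpha=1.4))
```

```text
t 5.20 pos [ 0.449  -0.349   0.1199] zyaw 174.76 tilt 0.72 F [ 0.1 -0.1  0.4] op 0.0479 j [-18.  16. -21.   1. -53.  12.]
30, 0.1, 0.1, 0, 100, 30, 0, 0.1, 0, 100, 25.9, 0.1, 0.1, 0, 100, 0, -0, 0, 0, 100
end [ 0.448 -0.35   0.034] 174.75798830495899
```

View pics/c5.png

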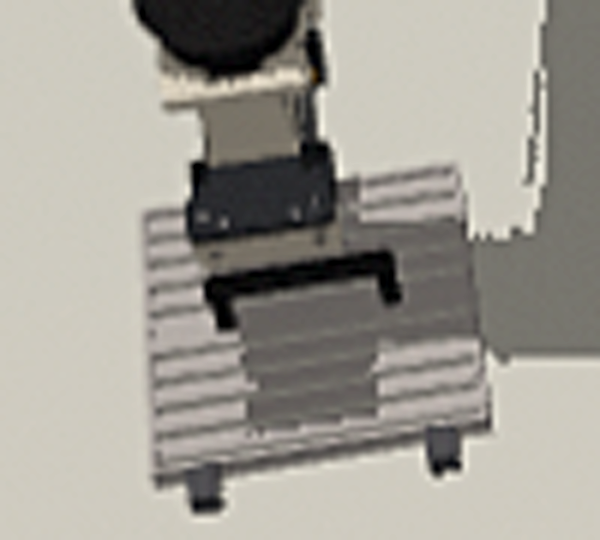

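The cover is where it was: the handle runs (205,285) to (395,262) and the knuckles are at (205,490) and (443,450). I'll go down again and close fully before lifting.

Call:
arm_command(commands=[30,0,0,0,60,30,0,0,0,60,25,0,0,0,60,2,0,0,0,0,0,0,0,0,0])

```text
clock: 5.88
tool_pos: [0.4486, -0.3502, 0.0303]
orientation: [55.5, 89.2, -129.7]
force: [-0.2, 0.1, 0.4]
opening: 0.0376
```

Call:
arm_command(commands=[0,0,0,0,0,0,0,0,0,0,0,0,0,0,0,0,0,0,0,0,0,0,0,0,0])

```text
clock: 6.5
tool_pos: [0.4493, -0.3503, 0.0322]
orientation: [67.4, 89.3, -117.8]
force: [0.4, -0.2, -2.1]
opening: 0.0137
```

Call:
arm_command(commands=[-5,0,0,0,0,-15,0,0,0,0,-30,0,0,0,0,-40,0,0,0,0,-40,0,0,0,0])

```text
clock: 7.12
tool_pos: [0.447, -0.3474, 0.1645]
orientation: [31.8, 89.1, -153.4]
force: [-0.2, -0.5, -6.1]
opening: 0.0135
```

Run:
```python
from h import *
p,q=np.load('fit0.npy'); 
def E(x,y,z): c,n=np.cos(p[2]),np.sin(p[2]); return np.array([p[0]+(c*x-n*y)/1000,p[1]+(n*x+c*y)/1000,z])
h=E(-12,55,.24);print(h,E(-15,-112,.125),get_obs()['moment'])
plan([(.46,-.30,.25),(.52,0.,.25),h],180+np.degrees(p[2]),step=50,n=15,op=0)
```

```text
[0.54462615 0.2384763  0.24      ] [0.5482488  0.07148864 0.125     ] [ 0.03249651 -0.2469242   0.06821152]
t 7.12 pos [ 0.447  -0.3474  0.1645] zyaw 174.72 tilt 0.91 F [-0.2 -0.5 -6.1] op 0.0135 j [-18.  13. -18.   1. -59.  12.]
-43.6, -24.2, -3.8, -7.6, 0, -42.4, -22.8, -6.7, 0, 0, -0.5, -48.6, -11.8, 0, 0, -0.5, -48.6, -11.8, 0, 0, -0.5, -48.6, -11.8, 0, 0, -0.5, -48.6, -11.8, 0, 0, -0.4, -48.6, -11.7, 0, 0, -0.5, -48.6, -11.8, 0, 0, 1.6, -49.4, -7.3, 0, 0, 1.6, -49.4, -7.3, 0, 0, 1.6, -49.4, -7.2, 0, 0, 1.6, -49.4, -7.3, 0, 0, 1.5, -45.5, -6.6, 0, 0, 0, 0, -0, 0, 0, 0, 0, -0, 0, 0
end [0.545 0.238 0.24 ] -177.68215043093204
```

Holding about 0.6 kg. Carrying it over.

Call:
arm_command(commands=[-43,-20,-4,-4,0,-42,-23,-7,-3.6,0,0,-45,-12,0,0,0,-48,-12,0,0,0,-48,-12,0,0])

```text
clock: 7.75
tool_pos: [0.4915, -0.1597, 0.2597]
orientation: [65.7, 89.5, -112.1]
force: [0.7, 0.4, -5.9]
opening: 0.0138
```

Call:
arm_command(commands=[0,-48,-12,0,0,0,-48,-12,0,0,0,-48,-12,0,0,0,-49,-7,0,0,0,-49,-7,0,0])

```text
clock: 8.38
tool_pos: [0.5299, 0.0921, 0.2632]
orientation: [94.3, 89.7, -83.5]
force: [0.8, -0.3, -5.4]
opening: 0.0139
```

Run:
```python
from h import *
plan([(.5446,.2385,.24)],182.27,step=45,n=5,op=0)
```

```text
t 8.38 pos [0.5299 0.0921 0.2632] zyaw -177.76 tilt 0.33 F [ 0.8 -0.3 -5.4] op 0.0139 j [ 31.   6. -13.   0. -70. -29.]
6.8, -44.1, -6.2, -0, 0, 6.8, -44.1, -6.2, -0, 0, 6.7, -44.1, -6.1, -0, 0, 2.1, -13.5, -1.9, -0, 0, 0, -0, -0, -0, 0
end [0.545 0.238 0.24 ] -177.75729349152917
```

Call:
arm_command(commands=[8,-44,-6,0,0,8,-44,-6,0,0,8,-42,-6,0,0,20,-10,-1,0,0,20,0,0,0,0])

```text
clock: 9.0
tool_pos: [0.5421, 0.2413, 0.203]
orientation: [165.6, 89.7, -11.9]
force: [0.4, -1.3, -6.0]
opening: 0.0135
```

Run:
```python
from h import *
plan([(.5446,.2385,.152)],182.27,step=45,n=3,op=0)
```

```text
t 9.00 pos [0.5421 0.2413 0.203 ] zyaw -177.47 tilt 0.28 F [ 0.4 -1.3 -6. ] op 0.0135 j [ 43.  14. -12.   0. -64. -41.]
44.9, 2.5, -1.9, 0.3, 0, 6.1, 0.3, -0.2, -0, 0, -0, 0, -0, -0, 0
end [0.545 0.239 0.152] -177.77451780685206
```

Call:
arm_command(commands=[25,1,-1,0,0,18,1.5,-1,0.3,0,6,0,0,0,0,0,0,0,0,0])

```text
clock: 9.5
tool_pos: [0.5427, 0.2386, 0.1542]
orientation: [151.9, 89.8, -25.8]
force: [0.2, -0.2, -4.9]
opening: 0.0136
```

Run:
```python
from h import *
plan([(.5446,.2385,.152)],182.27,step=45,n=2,op=0)
a=snap('top','t3');b=snap('scene','s3')
c=cv2.resize(a['frame'][155:225,225:325],None,fx=7,fy=7,interpolation=cv2.INTER_CUBIC)
d=cv2.resize(b['frame'][145:235,300:420],None,fx=5.83,fy=5.83,interpolation=cv2.INTER_CUBIC)[:540]
cv2.imwrite('pics/c6.png',cv2.convertScaleAbs(d,alpha=1.4)); cv2.imwrite('pics/c6t.png',cv2.convertScaleAbs(c,alpha=1.4))
```

```text
t 9.50 pos [0.5427 0.2386 0.1542] zyaw -177.72 tilt 0.20 F [ 0.2 -0.2 -4.9] op 0.0136 j [ 43.  16. -16.   0. -58. -41.]
2.2, 0.2, -1.8, 0, 0, 0, -0, -0, 0, 0
end [0.545 0.238 0.152] -177.7239719771633
```

View pics/c6.png

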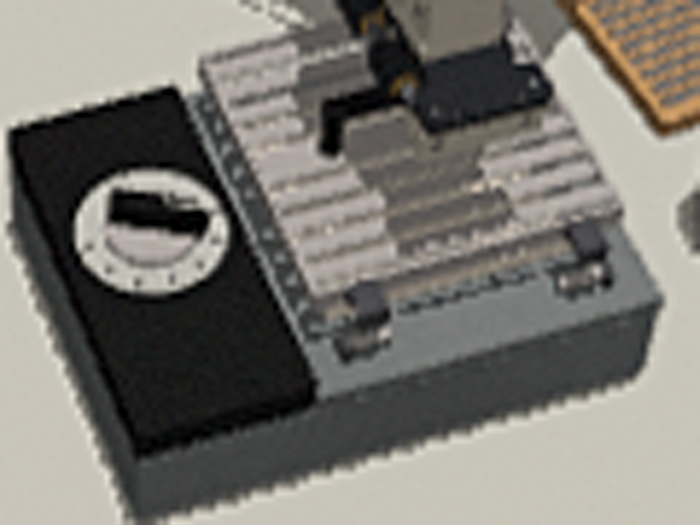

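Run:
```python
from h import *
np.set_printoptions(precision=4,suppress=True)
s=load('s3'); p,q=np.load('fit0.npy')
M=[(125,-170,105),(125,-56,105),(125,170,90),(-125,-170,105),(-125,-56,105),(-15,-112,105)]
pe,e=fit(s,M,up([(137,455),(318,403),(662,300),(10,132),(180,88),(153,232)],5.83,300,145),p);print('ext',pe,np.degrees(pe[2]));print(e.T)
M=[(100,100,18),(100,-100,18),(-100,-100,18)]
pc,e=fit(s,M,up([(623,215),(312,297),(200,58)],5.83,300,145),[.543,.2386,.04],.1222);print('cov',pc,np.degrees(pc[2]));print(e.T)
c,n=np.cos(pe[2]),np.sin(pe[2]); d=(pc-pe)[:2]*1000
print('cover in ext frame',c*d[0]+n*d[1],-n*d[0]+c*d[1],np.degrees(pc[2]-pe[2]))
W=lambda p,M,z0=0:(np.array(M,float)/1000)@np.array([[np.cos(p[2]),np.sin(p[2]),0],[-np.sin(p[2]),np.cos(p[2]),0],[0,0,1]])+[p[0],p[1],z0]
k=9; im=cv2.resize(s['frame'][178:218,345:410],None,fx=12,fy=12,interpolation=cv2.INTER_CUBIC); im=cv2.convertScaleAbs(im,alpha=1.5)
def line(P,col):
    P=((proj(s,P)+.5-[345,178])*12-.5).astype(int); cv2.polylines(im,[P],False,col,1)
for y,sg in((125,1),(-15,-1)): line(W(pe,[(100,y-13.5,103),(100,y+13.5,103)]),(0,0,255)); line(W(pe,[(100,y+sg*12,90),(100,y+sg*12,107)]),(0,255,255))
for y in(70,-70): line(W(pc,[(100,y-9,18),(124,y-9,18),(124,y+9,18),(100,y+9,18)],.1222),(255,0,0)); line(W(pc,[(124,y-9,18),(124,y-9,0),(124,y+9,0),(124,y+9,18)],.1222),(0,255,0))
line(W(pc,[(-100,-100,18),(100,-100,18),(100,100,18)],.1222),(255,0,255))
cv2.imwrite('pics/c7.png',im)
```

```text
ext [0.5644 0.1815 0.04  ] 2.290279353956047
[[ 0.0163  0.41    0.8724 -0.5475 -0.4313 -0.2369]
 [-1.6823 -1.698   1.4563  0.1017  0.0329  1.2997]]
cov [0.546  0.2346 0.0299] 1.715138090793778
[[ 0.2719 -0.0789 -0.1949]
 [-0.019   0.3096 -0.368 ]]
cover in ext frame -16.28768596475016 53.7820925421477 -0.5751412631622693
```

View pics/c7.png

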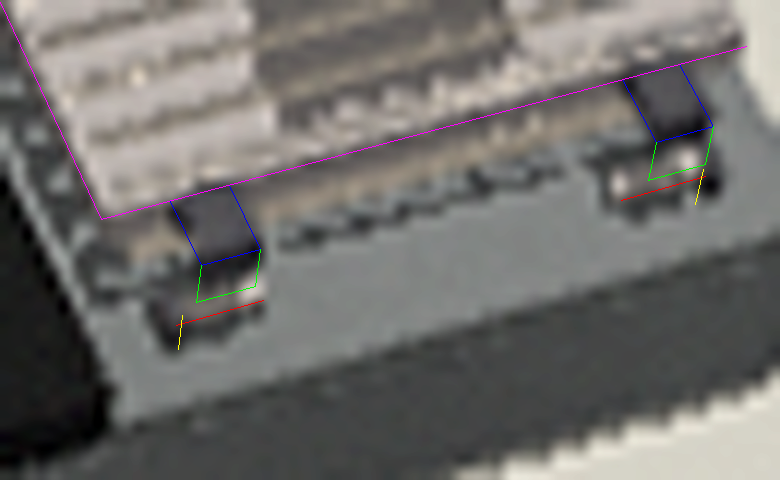

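Run:
```python
from h import *
L=[]
for n in('s0','s3'):
    im=cv2.resize(load(n)['frame'][180:212,345:410],None,fx=9,fy=9,interpolation=cv2.INTER_LANCZOS4); L.append(cv2.convertScaleAbs(im,alpha=1.7))
v=np.vstack(L)
for i in range(0,585,45): cv2.line(v,(i,0),(i,5),(0,0,255),1); cv2.line(v,(i,288),(i,293),(0,0,255),1)
cv2.imwrite('pics/c8.png',v)
```

```text
(no output)
```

View pics/c8.png

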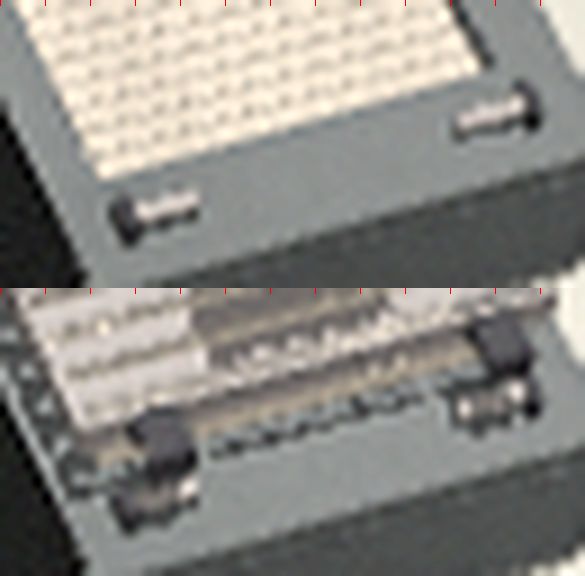

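Run:
```python
from h import *
np.set_printoptions(precision=4,suppress=True)
p,q=np.load('fit0.npy')
s=load('s0')
M=[(73,-30,90),(73,140,90),(100,-1.5,100),(100,111.5,100)]
pe,e=fit(s,M,up([(100,180),(490,68),(198,201),(456,124)],9,345,180),p);print('ext scene',pe,np.degrees(pe[2]));print(e.T)
# cover in s0 scene from c3 picture (crop 1020x420 of 4x at (680,570), shown 800x330)
f=lambda u:(np.array(u,float)*[1020/800,420/330]+[680,570]+.5)/4-.5
M=[(100,100,18),(100,-100,18),(-100,-100,18),(-100,100,18)]
qe,e=fit(s,M,f([(213,253),(38,285),(31,143),(194,120)]),q);print('cov s0 scene',qe,np.degrees(qe[2]),'top',q);print(e.T)
# ext from c3
M=[(125,170,90),(-125,170,90),(125,-170,105),(-125,-170,105)]
pp,e=fit(s,M,f([(768,168),(682,14),(484,253),(414,77)]),p);print('ext c3',pp,np.degrees(pp[2]));print(e.T)
```

```text
ext scene [0.559  0.1806 0.056 ] 3.208686621052252
[[-0.2448  0.3061 -0.455   0.3965]
 [ 0.3493 -0.1118 -0.0387 -0.2261]]
cov s0 scene [ 0.4525 -0.3518 -0.0837] -4.7965882709700765 top [ 0.4479 -0.3495 -0.0918]
[[ 0.4143 -0.5938 -0.5359  0.805 ]
 [ 0.0633 -0.4263  0.7819 -0.3535]]
ext c3 [0.5616 0.1854 0.0458] 2.6247703889699707
[[ 0.3709 -0.8882  0.3767 -0.1058]
 [ 0.7867  0.3068 -2.4429  0.1518]]
```

Call:
arm_command(commands=[6,0,-1.0,-0.3,0,6,0,0,0,0,4,0,0,0,0,3,0,0,0,0,3,0,0,0,0])

```text
clock: 10.22
tool_pos: [0.545, 0.2394, 0.133]
orientation: [-174.4, 89.6, 8.2]
force: [-0.3, -0.5, -5.4]
opening: 0.0133
```

Run:
```python
from h import *
plan([(.544,.2385,.122)],182.5,step=4,n=2,op=0); print(get_obs()['moment'])
```

```text
t 10.22 pos [0.545  0.2394 0.133 ] zyaw -177.40 tilt 0.36 F [-0.3 -0.5 -5.4] op 0.0133 j [ 43.  17. -17.   0. -55. -40.]
4, 0.3, 0.4, 0.1, 0, 4, 0.3, 0.4, 0, 0
end [0.544 0.239 0.125] -177.49514866832754
[0.09037223 0.01636511 0.03515468]
```

Call:
arm_command(commands=[2,0.5,0,0,0,2,0,0,0,0,2,0,0,0,0])

```text
clock: 10.6
tool_pos: [0.5451, 0.2389, 0.1266]
orientation: [-175.2, 89.6, 7.5]
force: [0.2, 0.1, -6.2]
opening: 0.0134
```

Run:
```python
from h import *
plan([(.544,.2385,.122)],182.5,step=4,n=2,op=0); print(get_obs()['moment'])
```

```text
t 10.60 pos [0.5451 0.2389 0.1266] zyaw -177.39 tilt 0.36 F [ 0.2  0.1 -6.2] op 0.0134 j [ 43.  18. -18.   0. -54. -40.]
3.9, 0.3, 1, 0.1, 0, 0.7, 0, 0.1, 0, 0
end [0.544 0.239 0.122] -177.49216990483518
[0.06887185 0.02144101 0.00853308]
```

Bottom is about 5 mm above the deck, below the pin tops, with no contact force, so the knuckles are on the pins. Continuing slowly.

Call:
arm_command(commands=[2,0,0,0,0,2,0,0,0,0,0,0,0,0,0])

```text
clock: 10.98
tool_pos: [0.5454, 0.239, 0.1227]
orientation: [-175.4, 89.6, 7.3]
force: [-1.0, 0.0, -2.9]
opening: 0.0139
```

Call:
arm_command(commands=[1.5,0,0,0,0,1,0,0,0,0])

```text
clock: 11.22
tool_pos: [0.5456, 0.2392, 0.1222]
orientation: [-174.8, 89.5, 7.8]
force: [-4.2, -0.0, 5.6]
opening: 0.0137
```

Call:
arm_command(commands=[0,0,0,0,60,0,0,0,0,60,0,0,0,0,60,0,0,0,0,60,0,0,0,0,60])

```text
clock: 11.85
tool_pos: [0.5474, 0.2401, 0.1236]
orientation: [-166.9, 89.3, 15.8]
force: [0.9, -0.1, 0.1]
opening: 0.052
```

Call:
arm_command(commands=[-10,0,0,0,60,-20,0,0,0,60,-40,0,0,0,60,-40,0,0,0,60,0,0,0,0,60])

```text
clock: 12.48
tool_pos: [0.5464, 0.2396, 0.2395]
orientation: [-169.3, 89.2, 13.4]
force: [-0.4, 0.1, -0.4]
opening: 0.0527
```

Run:
```python
from h import *
p=[.5595,.183,np.radians(2.4)]
def E(x,y,z): c,n=np.cos(p[2]),np.sin(p[2]); return np.array([p[0]+(c*x-n*y)/1000,p[1]+(n*x+c*y)/1000,z])
a=E(-15,-112,.0);print(a)
plan([(a[0],a[1],.23)],152,step=50,n=5,op=60)
b=snap('scene','s4');t=snap('top','t4')
v=np.hstack([cv2.resize(b['frame'][145:235,300:410],None,fx=5,fy=5,interpolation=cv2.INTER_LANCZOS4)])
cv2.imwrite('pics/c9.png',cv2.convertScaleAbs(v,alpha=1.6))
```

```text
[0.54920323 0.07047011 0.        ]
t 12.47 pos [0.5464 0.2396 0.2395] zyaw -177.28 tilt 0.75 F [-0.4  0.1 -0.4] op 0.0527 j [ 43.  12.  -9.   0. -68. -40.]
2.6, 49.9, 1.6, 10.5, 60, 2.7, 49.4, -7.6, 10.5, 60, 2.6, 47.2, -16.4, 9.7, 60, 1.1, 16.9, -9.4, 0, 60, -0, 0, 0, 0, 60
end [0.549 0.07  0.23 ] 152.0145179228061
```

View pics/c9.png

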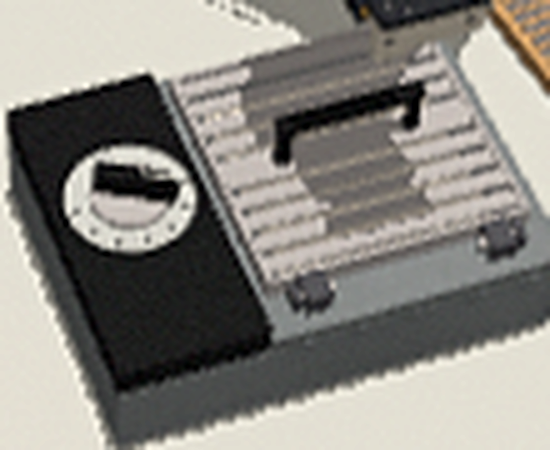

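Knuckles sit at (310,290) and (500,238), the cover is flat, and the selector is at click 1. Now I'll move to the selector and turn the wrist the way that leaves range for a 120° clockwise turn.

Run:
```python
from h import *
import h
# force the counter-clockwise (negative tool-x) way
o=get_obs();r=Rt(o)
plan([(.549,.0705,.23)],zyaw(r)+149,step=50,n=15,op=60)
```

```text
t 12.57 pos [0.5449 0.2389 0.236 ] zyaw -177.31 tilt 0.47 F [-0.9 -0.3 -1. ] op 0.0526 j [ 43.  12.  -9.   0. -68. -40.]
1.8, 50, 1.1, -10.5, 60, 1.7, 48.9, 10.2, -10.5, 60, 1.8, 46.2, 19, -10.5, 60, 0.6, 15.5, 10, -10.5, 60, 0, 0, 0, -10.5, 60, 0, 0, 0, -10.5, 60, 0, 0, 0, -10.5, 60, 0, 0, 0, -10.5, 60, 0, -0, 0, -10.5, 60, 0, -0, 0, -10.5, 60, 0, -0, 0, -10.5, 60, 0, -0, 0, -10.5, 60, 0, -0, 0, -10.5, 60, 0, -0, 0, -10.5, 60, 0, -0, 0, -2, 60
end [0.549 0.071 0.23 ] -28.31334743360713
```

Call:
arm_command(commands=[2,50,1,-10.5,60,2,49,10,-10.5,60,2,46,19,-10.5,60,0,15,10,-10.5,60,0,0,0,-10.5,60])

```text
clock: 13.2
tool_pos: [0.5466, 0.0654, 0.2245]
orientation: [28.5, 89.8, -95.1]
force: [-0.1, 0.9, 0.7]
opening: 0.0527
```

Call:
arm_command(commands=[0,0,0,-10.5,60,0,0,0,-10.5,60,0,0,0,-10.5,60,0,0,0,-10.5,60,0,0,0,-10.5,60])

```text
clock: 13.82
tool_pos: [0.5433, 0.0632, 0.2189]
orientation: [-75.9, 89.3, -145.7]
force: [-1.1, 0.5, 0.2]
opening: 0.0525
```

Call:
arm_command(commands=[0,0,0,-10.5,60,0,0,0,-10.5,60,0,0,0,-10.5,60,0,0,0,-10.5,60])

```text
clock: 14.32
tool_pos: [0.5406, 0.0623, 0.2143]
orientation: [-124.5, 88.8, -151.3]
force: [0.4, -0.3, 0.5]
opening: 0.0526
```

Run:
```python
from h import *
plan([(.549,.0705,.16),(.549,.0705,.119)],-27.6,step=35,n=5,op=60)
```

```text
t 14.32 pos [0.5406 0.0623 0.2143] zyaw -26.83 tilt 1.19 F [ 0.4 -0.3  0.5] op 0.0526 j [ 27.   9. -16.   0. -66. 126.]
34.1, 7.6, 2.8, 0.8, 60, 20, 4.5, 1.5, -0, 60, 35, 0.6, 0.4, -0, 60, 6, 0.1, 0.1, -0, 60, -0, -0, -0, -0, 60
end [0.549 0.07  0.119] -27.632865497429307
```

Call:
arm_command(commands=[34,7.6,2.8,0.8,60,20,4.5,1.5,0,60,20,0,0,0,60,12,0,0,0,60])

```text
clock: 14.82
tool_pos: [0.5467, 0.0696, 0.123]
orientation: [-125.0, 88.5, -152.4]
force: [-0.2, 0.2, 0.3]
opening: 0.0524
```

Run:
```python
from h import *
plan([(.549,.0705,.12)],-27.6,step=35,n=2,op=60)
```

```text
t 14.82 pos [0.5467 0.0696 0.123 ] zyaw -27.50 tilt 1.45 F [-0.2  0.2  0.3] op 0.0524 j [ 28.  15. -22.  -0. -54. 125.]
3, 1.9, 1.7, 0.1, 60, -0, 0, -0, 0, 60
end [0.549 0.07  0.12 ] -27.598097961349943
```

Call:
arm_command(commands=[3,2,1.7,0,60,0,0,0,0,0,0,0,0,0,0,0,0,0,0,0,0,0,0,0,0])

```text
clock: 15.45
tool_pos: [0.5496, 0.0706, 0.1206]
orientation: [-124.1, 88.6, -151.6]
force: [0.1, 0.9, 0.5]
opening: 0.0179
```

Call:
arm_command(commands=[0,0,0,0,0,0,0,0,0,0,0,0,0,0,0])

```text
clock: 15.82
tool_pos: [0.5485, 0.0711, 0.1207]
orientation: [-127.3, 88.6, -154.7]
force: [0.1, -0.6, -1.9]
opening: 0.0136
```

Run:
```python
from h import *
plan([(.549,.0705,.12)],-27.6,step=35,n=1,op=0);print(get_obs()['moment'])
```

```text
t 15.82 pos [0.5485 0.0711 0.1207] zyaw -27.50 tilt 1.45 F [ 0.1 -0.6 -1.9] op 0.0136 j [ 28.  15. -22.  -0. -54. 125.]
0.7, -0.3, 0.7, 0.1, 0
end [0.549 0.07  0.12 ] -27.602498869068118
[-0.08243629 -0.40779256  0.0386379 ]
```

The bar is gripped on centre. Turning clockwise.

Call:
arm_command(commands=[-0.5,0,0,6,0,-0.5,0,0,8,0,-0.5,0,0,8,0,-0.5,0,0,8,0])

```text
clock: 16.32
tool_pos: [0.5484, 0.0712, 0.1207]
orientation: [-98.2, 88.5, -156.6]
force: [0.7, 0.4, -5.4]
opening: 0.0137
```

Run:
```python
from h import *
plan([(.549,.0705,.12)],-27.6-120,step=35,n=1,op=0);print(get_obs()['moment'])
```

```text
t 16.32 pos [0.5484 0.0712 0.1207] zyaw -58.43 tilt 1.49 F [ 0.7  0.4 -5.4] op 0.0137 j [ 28.  15. -22.  -0. -54.  94.]
0.7, 0.1, 0.9, 10.5, 0
end [0.549 0.07  0.12 ] -68.92480222226362
[ 0.22681777 -0.63058897  0.15927843]
```

Call:
arm_command(commands=[0,0,0.3,9,0,0,0,0.3,9,0,0,0,0,9,0,0,0,0,9,0,0,0,0,9,0])

```text
clock: 16.95
tool_pos: [0.5485, 0.0713, 0.1207]
orientation: [-55.3, 88.5, -160.3]
force: [-1.2, -0.0, -1.3]
opening: 0.0133
```

Run:
```python
from h import *
plan([(.549,.0705,.12)],-27.6-120,step=35,n=5,op=0);print(get_obs()['moment'])
```

```text
t 16.95 pos [0.5485 0.0713 0.1207] zyaw -104.97 tilt 1.48 F [-1.2 -0.  -1.3] op 0.0133 j [ 28.  15. -22.  -0. -54.  48.]
0.7, 0.7, 0.7, 10.5, 0, 0, 0, -0, 10.5, 0, 0, 0, -0, 10.5, 0, 0, 0, -0, 10.5, 0, 0, 0, -0, 0.6, 0
end [0.549 0.07  0.12 ] -147.5719527292224
[0.43187599 0.0784585  0.00091128]
```

Call:
arm_command(commands=[0,0,0,10,0,0,0,0,10,0,0,0,0,10,0,0,0,0,10,0])

```text
clock: 17.45
tool_pos: [0.5486, 0.0714, 0.1208]
orientation: [-16.1, 88.6, -162.4]
force: [-0.5, -0.1, -0.9]
opening: 0.0135
```

Run:
```python
from h import *
plan([(.549,.0705,.12)],-27.6-120,step=35,n=2,op=0);print(get_obs()['moment'])
```

```text
t 17.45 pos [0.5486 0.0714 0.1208] zyaw -146.38 tilt 1.43 F [-0.5 -0.1 -0.9] op 0.0135 j [ 28.  15. -22.  -0. -54.   6.]
0.8, 1, 0.1, 1.2, 0, -0, -0, 0, 0, 0
end [0.549 0.07  0.12 ] -147.58051669566848
[ 0.45155758  0.00095579 -0.02809456]
```

Call:
arm_command(commands=[0,0,0,1,0,0,0,0,0,50,0,0,0,0,50,0,0,0,0,50,0,0,0,0,50])

```text
clock: 18.08
tool_pos: [0.5491, 0.0713, 0.1213]
orientation: [-14.6, 88.6, -161.5]
force: [0.3, 0.2, 0.2]
opening: 0.0429
```

Call:
arm_command(commands=[-10,0,0,0,50,-30,0,0,0,50,-50,0,0,0,50,-40,30,0,0,50,-20,60,0,0,50])

```text
clock: 18.7
tool_pos: [0.6008, -0.0012, 0.2772]
orientation: [-11.9, 88.6, -158.4]
force: [2.1, 1.3, -1.1]
opening: 0.0437
```

Run:
```python
from h import *
o=get_obs();print(o['clock'],o['tool_pos'],o['force'])
b=snap('scene','s5');t=snap('top','t5')
v=cv2.resize(b['frame'][115:235,250:420],None,fx=4.7,fy=4.7,interpolation=cv2.INTER_LANCZOS4)
cv2.imwrite('pics/c10.png',cv2.convertScaleAbs(v,alpha=1.6))
```

```text
18.7 [ 0.60077365 -0.00121123  0.27722099] [ 2.06760148  1.31149768 -1.096313  ]
```

View pics/c10.png

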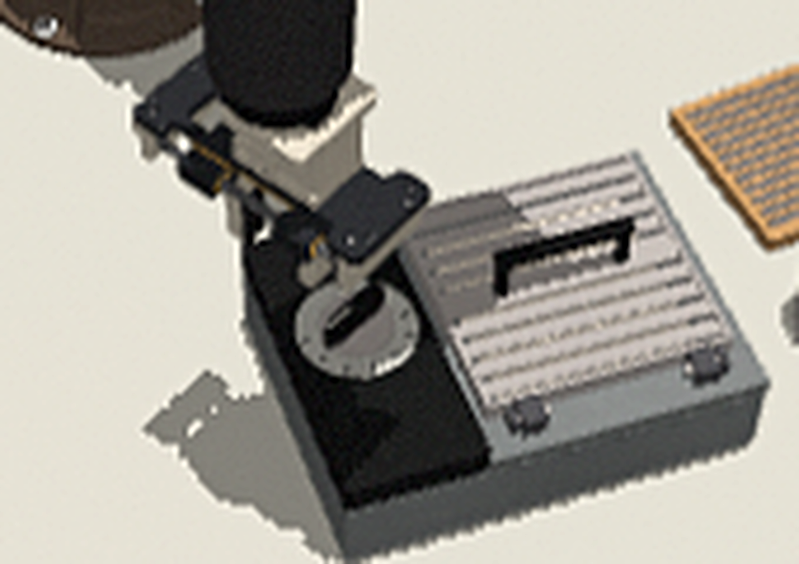

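The pointer now points to the back right at about (328,338), as the fifth click requires. The cover lies flat with its knuckles at (527,415) and (707,365). I'll let the arm settle, then hand in.

Call:
arm_command(commands=[0,0,0,0,50,0,0,0,0,50,0,0,0,0,50])

```text
clock: 19.18
tool_pos: [0.6019, -0.0049, 0.2767]
orientation: [-9.3, 88.6, -156.2]
force: [0.7, 0.1, -0.0]
opening: 0.0439
```

```bash
python3 -c "
from h import *
o=get_obs();print(o['clock'],o['tool_pos'],o['force'],o['qvel']);print(close_job())"
```

```text
19.175 [ 0.601931   -0.00491617  0.27673655] [ 0.68476306  0.14185565 -0.01848092] [ 0.24825938 -0.28493323 -0.22197734 -0.05062656  0.09031708 -0.13107242]
the job is handed in; nothing more can be done
None
```

The cover is back on the extractor and lies flat on the deck. The fan selector is turned from click 1 to click 5, and the job was handed in at about 19 s with no verdict reported.

- **Cover:** I lowered it in steps of 2 mm or less. The first contact came about at deck height, with the force reading changing by about 12 N. The last picture shows both knuckles over their pins.
- **Selector:** I turned it about 120° clockwise. The twisting moment was near zero before release, and the last picture shows the pointer to the back right, as the fifth click requires.
- **At hand-in:** The open gripper was clear of everything at a height of about 0.28 m.

**What went wrong or disagreed:**
- My first grasp of the handle failed because I lifted before the fingers had closed. They slid off the bar, and the next picture showed the cover still in place, so I gripped it again.
- The two cameras disagreed by about 2 to 5 mm and up to 1° on where the extractor and cover were. I aimed between them and relied on the forces while lowering.
- The final knuckle-to-pin distances and the selector angle were judged only by eye from that picture.
- The jar, tin and old filter were not measured again after the moves. The arm kept clear of them and no force suggested contact.

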